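# Clear the bench into the sorting trays

### The job

Sort the five loose things at the front of the bench, round the vice, into the three shallow trays: both paint pots go into the blue tray standing upright, both pine offcuts into the pale wooden tray, and the brass padlock into the grey tray. Each thing must stand or lie flat on its tray's floor, the same way up as it is now and wholly inside the walls, nothing on top of anything else (the things at the back of the bench stay out of it). Leave the tape measure and the roll of masking tape where they are.

Things in the scene. Friction and masses are not known exactly. Their poses are not given: they have to be found in the camera images.
- tray_blue: Blue plastic fixed shallow tray, empty, 150 x 130 mm outside and 14 mm high; floor 3 mm thick, walls 4 mm thick, so the inside is 142 x 122 mm. It does not move when pushed. It stands on 2 mm feet (its inner floor is 5 mm above the bench). Origin: centre of the underside of its floor plate; x along its long (150 mm) side, y along its short side, z up. For paint pots.
- tray_wood: Pale wooden fixed shallow tray, empty, 150 x 130 mm outside and 14 mm high; floor 3 mm thick, walls 4 mm thick, so the inside is 142 x 122 mm. It does not move when pushed. It stands on 2 mm feet (its inner floor is 5 mm above the bench). Origin: centre of the underside of its floor plate; x along its long (150 mm) side, y along its short side, z up. For wood offcuts.
- tray_grey: Grey plastic fixed shallow tray, empty, 150 x 130 mm outside and 14 mm high; floor 3 mm thick, walls 4 mm thick, so the inside is 142 x 122 mm. It does not move when pushed. It stands on 2 mm feet (its inner floor is 5 mm above the bench). Origin: centre of the underside of its floor plate; x along its long (150 mm) side, y along its short side, z up. For hardware.
- paint_red_center (a point): Paint pot with a red screw cap, standing upright, 60 mm tall: body 56 mm across, cap (top 12 mm) 58 mm across. About 0.14 kg. Point at its centre, 30 mm above its underside; z up.
- paint_blue_center (a point): Paint pot with a blue screw cap, standing upright, 58 mm tall: body 52 mm across, cap (top 12 mm) 54 mm across. About 0.14 kg. Point at its centre, 29 mm above its underside; z up.
- offcut_1_center (a point): Smaller pine offcut, a solid block 30 (x) x 50 (y) x 22 (z) mm lying flat. About 0.05 kg. Point at its centre, 11 mm above its underside; z up.
- offcut_2_center (a point): Larger pine offcut, a solid block 60 (x) x 45 (y) x 30 (z) mm lying flat. About 0.05 kg. Point at its centre, 15 mm above its underside; z up.
- padlock_center (a point): Brass padlock lying flat, the only piece of hardware: brass body 44 (x) x 40 (y) x 20 (z) mm with a steel shackle of 7 mm bar that sticks out to 53 mm from the centre along +x, 31 mm wide. About 0.15 kg. Point at the centre of the brass body, 10 mm above its underside; z up.
- tape_measure_center (a point): Black and yellow tape measure, 70 x 76 x 39 mm, a bystander, loose. Point at its centre, 20 mm above its underside.
- masking_tape_center (a point): Roll of tan masking tape lying flat, 68 mm across, 24 mm high, a bystander, loose. Point at its centre, 12 mm above its underside.
Mind the look-alikes: they are no part of the job. Leave any green look-alike of the part that bears offcut_2_center alone.

How it is judged:
By the outcome, as a careful person would: the job done as asked, in the order asked, and still so for the second after the job is handed in, with the robot touching nothing.
It also fails if it takes over 134 s, if anything falls off the work surface, if the arm or the gripper's body presses on something with over 40 N, if the wrist force passes 120 N, or if a joint passes its speed limit or range.

### The arm

A 6-joint arm with a two-finger parallel gripper is mounted at the origin on a cart in front of the work surface, level with it; the furniture and walls round the work are solid. World frame = base frame: x ahead of the robot, y to its left, z up, the work surface at z = 0. Lengths are in m, angles in rad, forces in N, time in s.
With the tool pointing down it reaches from about 0.425 to 1.125 m from the base axis. Payload 14.9 kg.
Tool frame: the origin (TCP) lies on the centre line of the jaws, within the pads' length; the fingertips stand 19 mm ahead of it and the grasp point (between the pads) is the TCP; z points along the fingers, y is the line along which they close (so a half turn about z gives the same grasp; the last joint's range is limited). The gripper opens to 91 mm and grips with 3 to 60 N. Pads are 32 mm wide; open, the fingers measure 118 mm over their backs; the gripper's body (76 mm by 178 mm) begins 60 mm behind the grasp point.
Start: joints at [1.303, 0.379, 1.734, -0, 1.028, -0.033], TCP at [0.163, 0.681, 0.233] pointing down, gripper open.
Joint ranges: [-2.77, 2.77], [-0.74, 2.19], [0, 2.66], [-1.06, 4.2], [0.31, 2.87], [-3.08, 3.08]. Speed limits (rad/s): [1.89, 1.89, 2.39, 3.14, 3.14, 3.14].

### API

Orientations are given as a 3x3 rotation matrix whose columns are the frame's x, y, z axes.
In Python, from bench import readout, capture, hand_in gives the robot as it stands.
- The arm moves only by the tool apply_moves, never from a script. Its argument "motion" is text: rows parted by semicolons, each of 7 numbers parted by spaces: the shift along the world's x, y, z in cm, then the turn, a rotation vector about the world's x, y, z in degrees, then the finger opening in cm, from 0 to 9.12. A call has exactly 8 rows; each row shifts and turns the commanded pose from where the row before left it; what a row does not reach is not made up. A row lasts 1/8 s, in which the tool goes at most 62.5 mm and 10.7 degrees, less where a joint would pass 70% of its speed; a pose out of reach is approached as far as the arm can. A call with a gripper value outside its range is refused whole. The fingers move at their own pace and stop on an object; "squeeze" is the grip in N (left out, the last holds). Time passes only in rows, so rows that do not move let the fingers close, or fill a call up. It gives the time, the measured TCP pose, the force, the opening and the grip force at its end, in the units of the state.
- readout.read_state(): the state, without advancing time (a new reading comes with each control period).
- capture(name): name is "scene" or "top"; returns a dict with "img" (384x512x3 uint8, red, green, blue), "fx", "fy", "cx", "cy" (pixels), "dist" ([k1, k2, p1, p2, k3] as OpenCV has them; the pictures are not rectified), "R" (3x3) and "t" (3): a world point X has camera coordinates R X + t. Camera axes: x right, y down, z forward; pixel columns grow to the right and rows downward; lengths in m; the calibration is good to about 2 mm. A picture is of the moment at which its call begins. There is no depth.
- hand_in(): hands the job in; it is judged then, once.
The state is a dict: "time": time; "qpos": joint angles; "dq": joint speeds; "effort": joint torques, N m; "tool_pos": TCP position; "eef_rot": TCP orientation; "force": force on the tool from outside, world axes, zero at the start; "ft_torque": the same for the moment, N m; "opening": finger opening in m; "grasp_force": force on a finger pad.
Only numpy, scipy, OpenCV 4.12 (cv2) and the standard library are available. Lean on these libraries where they do the work, as an engineer would, in place of code of your own. Each camera call takes 0.05 s, during which the arm holds its last target. There are 200 camera calls.

## Working session

There is one attempt and no reset: what is moved stays moved. The work goes in short steps, Python scripts to look and compute and a tool call to move; the robot and the scene stay as the last step left them, time stands still between calls to the robot, and variables do not carry over. Pictures are saved under pics/ and viewed, at most 14 in all, crops included, and the job is handed in when it is done.

Besides the shell and the picture viewer there is one more tool, called after "Emit:" by a JSON object that holds its "api" and its "payload", one argument or row to a line. apply_moves: Moves the arm, as the interface text tells. Its arguments: {"type":"object","properties":{"motion":{"type":"string"},"squeeze":{"type":"number"}},"required":["motion"]}

```bash
mkdir -p pics
python3 - <<'E'
from bench import readout, capture
import cv2,pickle
for n in("scene","top"):
    c=capture(n); cv2.imwrite(f"pics/{n}0.png",cv2.resize(c["img"][:,:,::-1],(768,576)))
    pickle.dump(c,open(n+".pkl","wb"))
    print(n,c["fx"],c["dist"],(-c["R"].T@c["t"]).round(3),c["R"].round(2).tolist())
s=readout.read_state();print(s["tool_pos"],s["eef_rot"],s["opening"],s["time"])
E
```

```text
scene 466.75284981745887 [0.0289886 0.        0.        0.        0.       ] [ 0.054 -0.489  0.94 ] [[0.71, -0.71, -0.01], [-0.52, -0.52, -0.68], [0.47, 0.49, -0.74]]
top 372.92932627212747 [-0.03518387  0.          0.          0.          0.        ] [0.525 0.093 1.133] [[-0.01, -1.0, 0.02], [-1.0, 0.01, -0.08], [0.08, -0.02, -1.0]]
[0.16274781 0.6804717  0.23235399] [[-9.72567066e-01  2.32622492e-01 -2.78448226e-04]
 [ 2.32622654e-01  9.72566579e-01 -9.74860674e-04]
 [ 4.40349195e-05 -1.01289075e-03 -9.99999486e-01]] 0.09121074839850751 0.1
```

View pics/scene0.png

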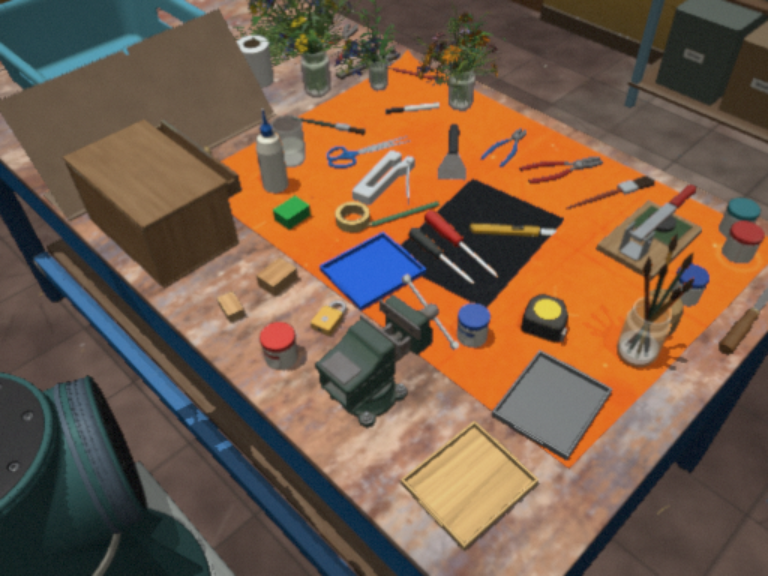

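View pics/top0.png

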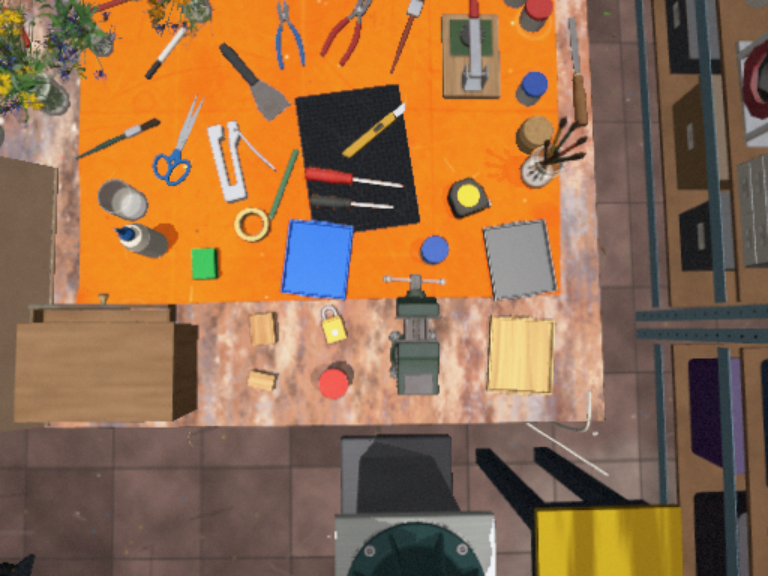

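The scene view shows the wooden offcuts at about (230,307) and (277,277), the padlock (327,316), and the red (278,345) and blue (473,326) pots. In the top view they are at (262,380), (263,329), (333,327), (333,381) and (435,250). The trays are at (318,259) blue, (520,259) grey and (520,355) wood, and the vice is at (417,340).

```bash
cat > h.py <<'E'
import numpy as np,cv2,pickle
from bench import capture
def K(c): return np.array([[c["fx"],0,c["cx"]],[0,c["fy"],c["cy"]],[0,0,1]],float)
def ray(c,px,z):
    u=cv2.undistortPoints(np.array(px,float).reshape(-1,1,2),K(c),np.array(c["dist"],float)).reshape(-1,2)
    d=np.c_[u,np.ones(len(u))]@c["R"]; o=-c["R"].T@c["t"]
    return (o+d*((z-o[2])/d[:,2])[:,None])[:,:2]
def proj(c,X):
    return cv2.projectPoints(np.array(X,float).reshape(-1,1,3),cv2.Rodrigues(np.array(c["R"]))[0],np.array(c["t"],float),K(c),np.array(c["dist"],float))[0].reshape(-1,2)
def blob(c,win,lo,hi,z,show=True):
    x0,y0,x1,y1=win; hsv=cv2.cvtColor(c["img"],cv2.COLOR_RGB2HSV)[y0:y1,x0:x1]
    m=cv2.inRange(hsv,np.array(lo),np.array(hi))
    if lo[0]==0 and hi[0]<8: m|=cv2.inRange(hsv,np.array([170]+list(lo[1:])),np.array([180]+list(hi[1:])))
    m=cv2.morphologyEx(m,cv2.MORPH_OPEN,np.ones((2,2),np.uint8))
    cs=cv2.findContours(m,cv2.RETR_EXTERNAL,cv2.CHAIN_APPROX_NONE)[0]
    k=max(cs,key=cv2.contourArea).reshape(-1,2)+[x0,y0]
    P=ray(c,k,z)*1000
    r=cv2.minAreaRect(P.astype(np.float32))
    return np.round(r[0],1),np.round(r[1],1),round(r[2],1),k
E
python3 - <<'E'
from h import *
c=pickle.load(open("top.pkl","rb"));s=pickle.load(open("scene.pkl","rb"))
q=lambda *w:[int(v/1.5) for v in w]
T=[("red",q(310,355,360,405),(0,120,80),(7,255,255),.06),("bluepot",q(415,230,455,270),(105,120,60),(130,255,255),.058),
("tblue",q(270,205,365,305),(105,120,60),(130,255,255),.014),("tgrey",q(475,215,562,305),(0,0,50),(180,60,200),.014),("twood",q(480,310,562,400),(14,60,120),(30,200,255),.014),
("off1",q(240,362,285,398),(10,80,110),(25,220,255),.022),("off2",q(240,302,285,355),(10,80,110),(25,220,255),.03),("lock",q(312,300,355,350),(18,130,100),(35,255,255),.02)]
for n,w,lo,hi,z in T:
    r=blob(c,w,lo,hi,z);print(n,*r[:3])
print(proj(c,[.163,.681,.233])*1.5,proj(s,[.163,.681,.233])*1.5)
def crop(c,x0,y0,x1,y1,f):return cv2.resize(c["img"][y0:y1,x0:x1,::-1],None,fx=f,fy=f,interpolation=cv2.INTER_CUBIC)
a=crop(c,150,190,310,280,5);cv2.imwrite("pics/a.png",a)
E
```

```text
red [417.4 153.4] [56.9 56.4] 89.4
bluepot [671.6 -43.7] [49.8 47. ] 89.6
tblue [661.1 187.7] [128.2 153.4] 83.2
tgrey [ 655.8 -222.3] [153.5 131.1] 8.0
twood [ 462.5 -219.1] [133.3 156.6] 85.7
off1 [425.2 304.3] [73.8 67.1] 89.5
off2 [526.8 297.3] [100.1  85.4] 0.2
lock [519.  154.3] [48.2 39.7] 16.6
[[ -6.83895678 560.48993944]] [[-69.30608163 177.12792381]]
```

View pics/a.png

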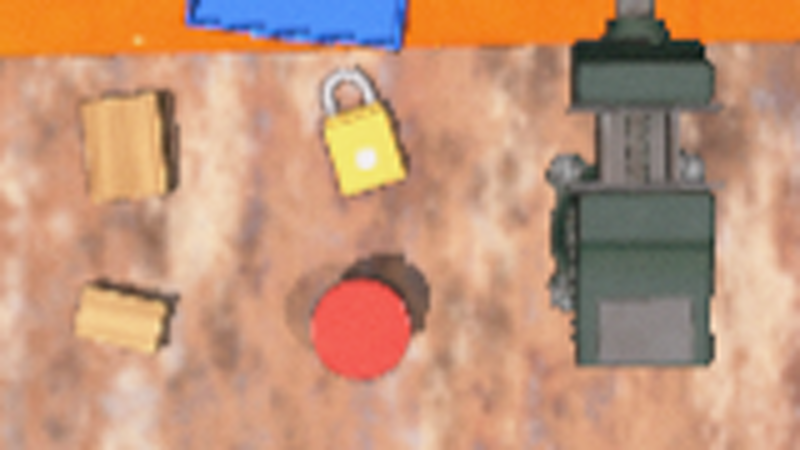

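Run:
```python
from h import *
c=pickle.load(open("top.pkl","rb"));s=pickle.load(open("scene.pkl","rb"))
for n,k,z in [("off1",[(90,285),(168,302),(158,352),(76,322)],.022),("off2",[(84,98),(157,90),(168,192),(95,202)],.03)]:
    P=ray(c,np.array(k)/5+[150,190]-.4,z)*1000
    print(n,P.round().tolist(),P.mean(0).round(1),[round(np.linalg.norm(P[i]-P[i-1])) for i in range(4)],cv2.minAreaRect(P.astype(np.float32)))
print(blob(s,[165,205,205,240],(0,120,80),(7,255,255),.06)[:3],blob(s,[300,195,335,225],(105,120,60),(130,255,255),.058)[:3])
cv2.imwrite("pics/b.png",cv2.resize(s["img"][165:265,130:290,::-1],None,fx=5,fy=5,interpolation=cv2.INTER_CUBIC))
```

```text
off1 [[442.0, 318.0], [432.0, 273.0], [403.0, 278.0], [421.0, 327.0]] [424.7 299. ] [23, 47, 30, 51] ((425.73974609375, 297.32415771484375), (51.445526123046875, 29.299022674560547), 69.63365173339844)
off2 [[552.0, 321.0], [557.0, 278.0], [497.0, 271.0], [491.0, 314.0]] [524.3 296.3] [61, 43, 60, 43] ((524.3092651367188, 296.25396728515625), (61.388389587402344, 43.12812423706055), 6.470051288604736)
(array([418. , 149.2]), array([63.2, 55.3]), 52.3) (array([673.5, -47.3]), array([55.2, 47.8]), 44.6)
```

View pics/b.png

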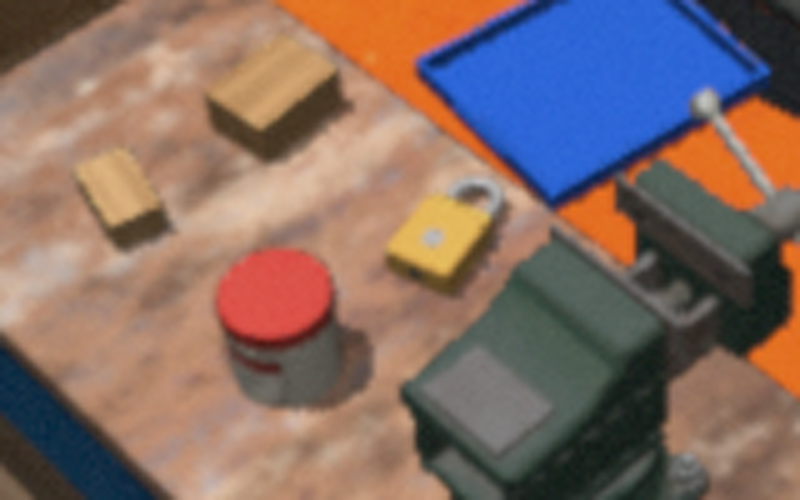

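Emit:
{"api": "apply_moves", "payload": {
  "motion": "0 -5 1 0 0 0 9.1;0 -5 1 0 0 0 9.1;1.5 -5 0 0 0 0 9.1;3 -5 0 0 0 0 9.1;4 -4.5 0 0 0 0 9.1;4 -4.5 0 0 0 0 9.1;4 -4 0 0 0 0 9.1;4 -4 0 0 0 0 9.1"
}}

```text
time: 1.1
tool_pos: [0.3688, 0.3092, 0.253]
eef_rot: [[-0.973, 0.233, 0.0], [0.233, 0.973, 0.0], [-0.0, 0.0, -1.0]]
force: [-0.8, 0.8, -0.3]
opening: 0.0907
grasp_force: 0.0
```

Crop: the red pot cap is at (275,295), the offcuts lie flat, and the padlock's shackle points to the far side. The vice handle ball at (705,100) is near the blue tray's corner. The measurements agree with the sizes given. Next, the red pot.

Emit:
{"api": "apply_moves", "payload": {
  "motion": "1.6 -5 0 0 0 3 9.1;1.6 -5 0 0 0 3.5 9.1;1.7 -5.7 -3 0 0 0 9.1;0 0 -5 0 0 0 9.1;0 0 -5 0 0 0 9.1;0 0 -4 0 0 0 9.1;0 0 -3 0 0 0 9.1;0 0 0 0 0 0 9.1"
}}

```text
time: 2.1
tool_pos: [0.4144, 0.1568, 0.0532]
eef_rot: [[-0.993, 0.121, -0.004], [0.121, 0.993, -0.001], [0.004, -0.002, -1.0]]
force: [0.3, 0.5, 1.0]
opening: 0.0908
grasp_force: 0.0
```

Emit:
{"api": "apply_moves", "payload": {
  "motion": "0.3 -0.4 -0.8 0 0 0 9.1;0 0 0 0 0 0 5;0 0 0 0 0 0 5;0 0 0 0 0 0 5;0 0 0 0 0 0 5;0 0 0 0 0 0 5;0 0 0 0 0 0 5;0 0 0 0 0 0 5",
  "squeeze": 20
}}

```text
time: 3.1
tool_pos: [0.4191, 0.1535, 0.0472]
eef_rot: [[-0.993, 0.121, 0.001], [0.121, 0.993, 0.0], [-0.001, 0.0, -1.0]]
force: [-2.2, 0.2, 8.1]
opening: 0.0573
grasp_force: 20.0
```

Emit:
{"api": "apply_moves", "payload": {
  "motion": "0 0 2 0 0 0 5;0 0 4 0 0 0 5;0 0 4 0 0 0 5;3 0.5 2 0 0 0 5;5 0.8 0 0 0 0 5;5 1 0 0 0 0 5;4 0.8 0 0 0 0 5;3.8 0.8 0 0 0 0 5"
}}

```text
time: 4.1
tool_pos: [0.6279, 0.1925, 0.1664]
eef_rot: [[-0.993, 0.121, -0.001], [0.121, 0.993, -0.0], [0.001, -0.0, -1.0]]
force: [0.2, -0.8, -1.5]
opening: 0.0573
grasp_force: 20.0
```

Emit:
{"api": "apply_moves", "payload": {
  "motion": "0 0 0 0 0 0 5;0 0 0 0 0 0 5;0 0 0 0 0 0 5;0 0 0 0 0 0 5;0 0 0 0 0 0 5;0 0 0 0 0 0 5;0 0 0 0 0 0 5;0 0 0 0 0 0 5"
}}

```text
time: 5.1
tool_pos: [0.6268, 0.1923, 0.1667]
eef_rot: [[-0.993, 0.121, -0.0], [0.121, 0.993, -0.0], [0.0, -0.0, -1.0]]
force: [0.3, -1.4, -0.8]
opening: 0.0572
grasp_force: 20.0
```

Run:
```python
from h import *
for n in("scene","top"):
    c=capture(n);p=proj(c,[.627,.19,.14])[0].astype(int);print(n,p)
    x,y=max(p[0]-70,0),max(p[1]-50,0);cv2.imwrite(f"pics/{n}1.png",cv2.resize(c["img"][y:y+110,x:x+150,::-1],None,fx=4,fy=4))
a=[cv2.imread(f"pics/{n}1.png") for n in("scene","top")];cv2.imwrite("pics/c.png",cv2.resize(np.vstack(a),None,fx=.68,fy=.68))
```

```text
scene [235 150]
top [207 179]
```

View pics/c.png

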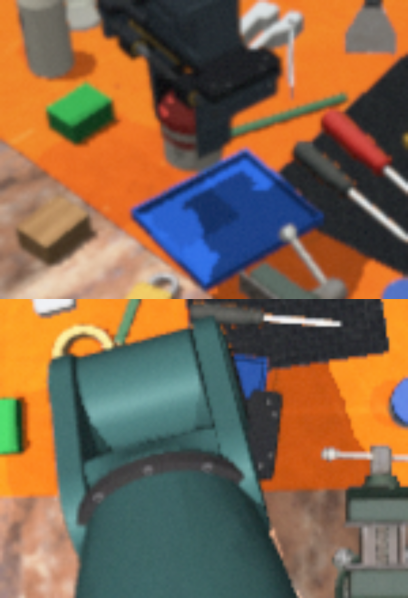

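The red pot hangs upright between the fingers at about (190,140) in the upper crop, above the blue tray. I'll lower it.

Emit:
{"api": "apply_moves", "payload": {
  "motion": "0 0 -4 0 0 0 5;0 0 -4 0 0 0 5;0 0 -2 0 0 0 5;0 0 -0.9 0 0 0 5;0 0 -0.3 0 0 0 5;0 0 0 0 0 0 5;0 0 0 0 0 0 5;0 0 0 0 0 0 5"
}}

```text
time: 6.2
tool_pos: [0.6271, 0.1924, 0.0554]
eef_rot: [[-0.993, 0.121, 0.001], [0.121, 0.993, 0.0], [-0.001, 0.0, -1.0]]
force: [0.5, -0.3, -1.7]
opening: 0.0572
grasp_force: 20.0
```

Emit:
{"api": "apply_moves", "payload": {
  "motion": "0 0 -0.2 0 0 0 5;0 0 -0.1 0 0 0 5;0 0 0 0 0 0 5;0 0 0 0 0 0 5;0 0 0 0 0 0 5;0 0 0 0 0 0 5;0 0 0 0 0 0 5;0 0 0 0 0 0 5"
}}

```text
time: 7.2
tool_pos: [0.6269, 0.1923, 0.0523]
eef_rot: [[-0.993, 0.121, 0.0], [0.121, 0.993, -0.0], [-0.0, -0.0, -1.0]]
force: [-3.2, -1.1, 8.3]
opening: 0.0574
grasp_force: 20.0
```

Emit:
{"api": "apply_moves", "payload": {
  "motion": "0 0 0 0 0 0 8.2;0 0 0 0 0 0 8.2;0 0 0 0 0 0 8.2;0 0 0 0 0 0 8.2;0 0 1 0 0 0 8.2;0 0 3 0 0 0 8.2;0 0 5 0 0 0 8.2;0 0 4 0 0 0 8.2"
}}

```text
time: 8.2
tool_pos: [0.6271, 0.1924, 0.1844]
eef_rot: [[-0.993, 0.121, 0.001], [0.121, 0.993, 0.0], [-0.001, 0.0, -1.0]]
force: [-0.3, -0.2, 0.0]
opening: 0.0819
grasp_force: 0.0
```

Emit:
{"api": "apply_moves", "payload": {
  "motion": "0.7 -4 0 0 0 0 9.1;0.8 -5 0 0 0 0 9.1;0.8 -5 0 0 0 0 9.1;0.8 -5 0 0 0 0 9.1;1.5 -4.8 0 0 0 0 9.1;0 0 0 0 0 0 9.1;0 0 0 0 0 0 9.1;0 0 0 0 0 0 9.1"
}}

```text
time: 9.2
tool_pos: [0.6726, -0.0446, 0.1819]
eef_rot: [[-0.993, 0.12, -0.0], [0.12, 0.993, 0.0], [0.0, 0.0, -1.0]]
force: [-0.0, -0.2, -0.3]
opening: 0.0906
grasp_force: 0.0
```

Run:
```python
from h import *
c=capture("scene");p=proj(c,[.673,-.046,.05])[0].astype(int);print(p)
x,y=p[0]-110,max(p[1]-100,0);cv2.imwrite("pics/d.png",cv2.resize(c["img"][y:y+150,x:x+200,::-1],None,fx=4,fy=4))
print(blob(c,[190,80,265,180],(0,150,60),(7,255,255),.065)[:3],blob(c,[295,190,340,225],(105,120,60),(130,255,255),.058)[:3])
```

```text
[315 213]
(array([625.3, 187. ]), array([49. , 51.2]), 44.4) (array([672.2, -48.4]), array([51.8, 47.5]), 44.6)
```

View pics/d.png

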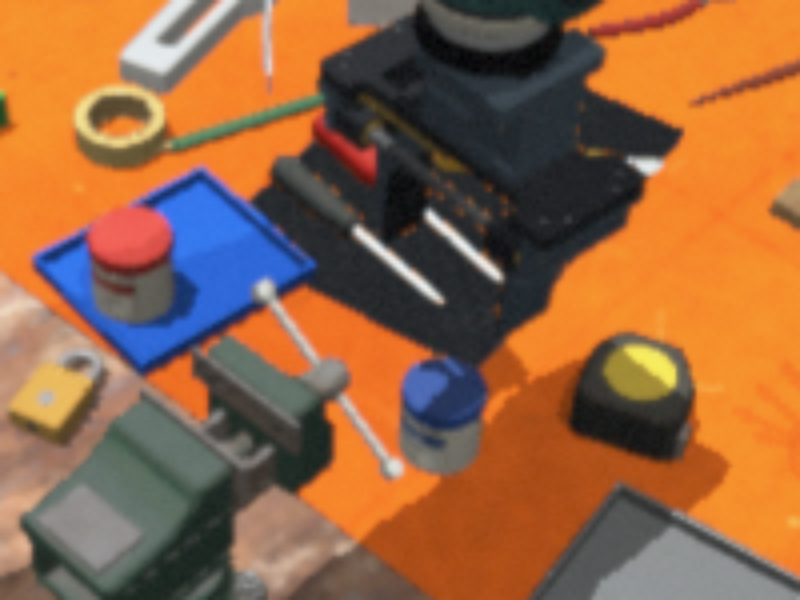

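The red pot is upright in the blue tray at (130,265). The blue pot is at (445,405) with the gripper above it, clear of the vice handle.

Emit:
{"api": "apply_moves", "payload": {
  "motion": "0 0 -4 0 0 0 9.1;0 0 -4 0 0 0 9.1;0 0 -3 0 0 0 9.1;0 0 -1.8 0 0 0 9.1;0 0 -1 0 0 0 9.1;0 0 0 0 0 0 9.1;0 0 0 0 0 0 5;0 0 0 0 0 0 5"
}}

```text
time: 10.25
tool_pos: [0.6733, -0.0457, 0.0447]
eef_rot: [[-0.993, 0.121, 0.001], [0.121, 0.993, -0.0], [-0.001, 0.0, -1.0]]
force: [-1.0, -0.1, -0.3]
opening: 0.074
grasp_force: 0.0
```

Emit:
{"api": "apply_moves", "payload": {
  "motion": "0 0 0 0 0 0 4.5;0 0 0 0 0 0 4.5;0 0 0 0 0 0 4.5;0 0 0 0 0 0 4.5;0 0 0 0 0 0 4.5;0 0 0 0 0 0 4.5;0 0 0 0 0 0 4.5;0 0 0 0 0 0 4.5"
}}

```text
time: 11.25
tool_pos: [0.673, -0.0456, 0.0441]
eef_rot: [[-0.993, 0.121, 0.0], [0.121, 0.993, 0.0], [-0.0, 0.0, -1.0]]
force: [-0.2, 1.9, 6.5]
opening: 0.0535
grasp_force: 20.0
```

Emit:
{"api": "apply_moves", "payload": {
  "motion": "0 0 2 0 0 0 4.5;0 0 4 0 0 0 4.5;0 0 5 0 0 0 4.5;0.2 4 3 0 0 0 4.5;0.5 5 0 0 0 0 4.5;0.5 5 0 0 0 0 4.5;0.5 5 0 0 0 0 4.5;0.5 4 0 0 0 0 4.5"
}}

```text
time: 12.25
tool_pos: [0.6947, 0.1862, 0.1849]
eef_rot: [[-0.993, 0.12, 0.0], [0.12, 0.993, 0.0], [-0.0, 0.0, -1.0]]
force: [-0.6, -1.0, -0.9]
opening: 0.0534
grasp_force: 20.0
```

Emit:
{"api": "apply_moves", "payload": {
  "motion": "0 0 0 0 0 0 4.5;0 0 0 0 0 0 4.5;0 0 -4 0 0 0 4.5;0 0 -4 0 0 0 4.5;0 0 -3 0 0 0 4.5;0 0 -1.6 0 0 0 4.5;0 0 -0.6 0 0 0 4.5;0 0 0 0 0 0 4.5"
}}

```text
time: 13.25
tool_pos: [0.6952, 0.1842, 0.0525]
eef_rot: [[-0.993, 0.121, 0.001], [0.121, 0.993, 0.0], [-0.001, 0.0, -1.0]]
force: [0.2, -0.7, -1.2]
opening: 0.0535
grasp_force: 20.0
```

Emit:
{"api": "apply_moves", "payload": {
  "motion": "0 0 -0.2 0 0 0 4.5;0 0 -0.1 0 0 0 4.5;0 0 0 0 0 0 4.5;0 0 0 0 0 0 4.5;0 0 0 0 0 0 7.8;0 0 0 0 0 0 7.8;0 0 0 0 0 0 7.8;0 0 0 0 0 0 7.8"
}}

```text
time: 14.25
tool_pos: [0.6949, 0.1843, 0.0488]
eef_rot: [[-0.993, 0.121, 0.0], [0.121, 0.993, 0.0], [-0.0, 0.0, -1.0]]
force: [-0.1, -0.1, -0.4]
opening: 0.0782
grasp_force: 0.0
```

Emit:
{"api": "apply_moves", "payload": {
  "motion": "0 0 1 0 0 0 7.8;0 0 4 0 0 0 7.8;0 0 5 0 0 0 7.8;-2 1.2 3 0 0 0 8;-4 3 0 0 0 3.5 9;-4 3 0 0 0 5 9;-4 3 0 0 0 5 9;-3.1 1 0 0 0 0 9"
}}

```text
time: 15.25
tool_pos: [0.5223, 0.2976, 0.1796]
eef_rot: [[-0.993, -0.117, 0.001], [-0.117, 0.993, 0.0], [-0.001, 0.0, -1.0]]
force: [0.1, 1.2, 0.3]
opening: 0.0898
grasp_force: 0.0
```

Run:
```python
from h import *
for n in("scene","top"):
    c=capture(n);p=proj(c,[.62,.22,.03])[0].astype(int);print(n,p)
    x,y=max(p[0]-90,0),max(p[1]-50,0);cv2.imwrite(f"pics/{n}2.png",cv2.resize(c["img"][y:y+100,x:x+180,::-1],None,fx=3,fy=3))
a=[cv2.imread(f"pics/{n}2.png") for n in("scene","top")];cv2.imwrite("pics/e.png",np.vstack(a))
```

```text
scene [228 176]
top [200 186]
```

View pics/e.png

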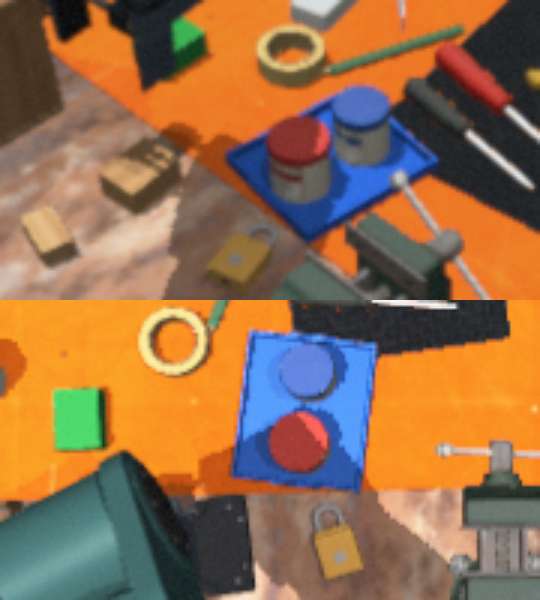

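Both pots stand well inside the blue tray, at (305,372) and (298,440) in the top crop. Now the larger offcut.

Emit:
{"api": "apply_moves", "payload": {
  "motion": "0 0 -4 0 0 0 9;0 0 -4 0 0 0 9;0 0 -4 0 0 0 9;0 0 -2.2 0 0 0 9;0.2 -0.1 -1 0 0 0 9;0 0 0 0 0 0 9;0 0 0 0 0 0 4;0 0 0 0 0 0 4"
}}

```text
time: 16.35
tool_pos: [0.5263, 0.2956, 0.0278]
eef_rot: [[-0.993, -0.114, 0.001], [-0.114, 0.993, 0.001], [-0.001, 0.001, -1.0]]
force: [0.6, 0.3, 0.5]
opening: 0.0731
grasp_force: 0.0
```

Emit:
{"api": "apply_moves", "payload": {
  "motion": "0 0 0 0 0 0 3.5;0 0 0 0 0 0 3.5;0 0 0 0 0 0 3.5;0 0 0 0 0 0 3.5;0 0 0 0 0 0 3.5;0 0 0 0 0 0 3.5;0 0 0 0 0 0 3.5;0 0 0 0 0 0 3.5"
}}

```text
time: 17.35
tool_pos: [0.5258, 0.2954, 0.0269]
eef_rot: [[-0.993, -0.114, 0.0], [-0.114, 0.993, 0.0], [-0.0, 0.0, -1.0]]
force: [-1.8, 1.0, 6.1]
opening: 0.0451
grasp_force: 20.0
```

Emit:
{"api": "apply_moves", "payload": {
  "motion": "0 0 3 0 0 0 3.5;0 0 5 0 0 0 3.5;0 0 5 0 0 0 3.5;0 0 5 0 0 0 3.5;0 -4 1.3 0 0 -3 3.5;0 -5 0 0 0 -3 3.5;0 -5 0 0 0 -3.5 3.5;0 -5 0 0 0 0 3.5"
}}

```text
time: 18.35
tool_pos: [0.5255, 0.1038, 0.2197]
eef_rot: [[-0.999, 0.052, 0.0], [0.052, 0.999, -0.0], [-0.0, -0.0, -1.0]]
force: [0.5, 0.3, -0.5]
opening: 0.0448
grasp_force: 20.0
```

Emit:
{"api": "apply_moves", "payload": {
  "motion": "0 -5 0 0 0 0 3.5;0 -5 0 0 0 0 3.5;0 -5 0 0 0 0 3.5;-0.6 -5 0 0 0 0 3.5;-1 -5 0 0 0 0 3.5;-1 -5 0 0 0 0 3.5;-0.5 -2.6 0 0 0 0 3.5;0 0 0 0 0 0 3.5"
}}

```text
time: 19.35
tool_pos: [0.4943, -0.2221, 0.2195]
eef_rot: [[-0.999, 0.054, -0.0], [0.054, 0.999, -0.0], [0.0, -0.0, -1.0]]
force: [-0.9, 0.3, -0.7]
opening: 0.0447
grasp_force: 20.0
```

Run:
```python
from h import *
from bench import readout
c=capture("scene");p=proj(c,[.5,-.219,.1])[0].astype(int)
x,y=p[0]-90,max(p[1]-90,0);cv2.imwrite("pics/f.png",cv2.resize(c["img"][y:y+150,x:x+200,::-1],None,fx=3,fy=3));print(readout.read_state()["tool_pos"])
```

```text
[ 0.49446521 -0.22105761  0.21951236]
```

View pics/f.png

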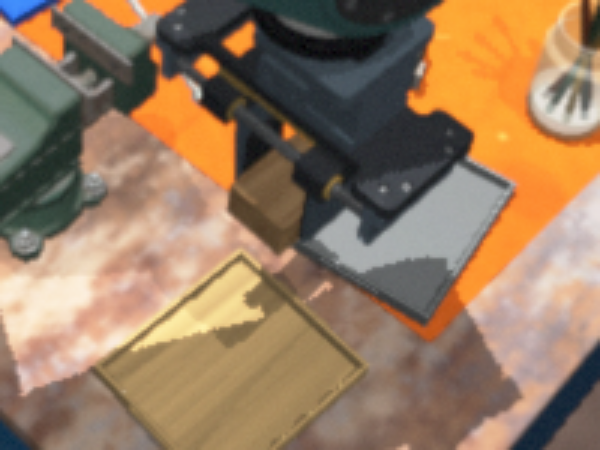

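The large offcut is gripped at (265,200), above the wooden tray. I'll lower it and release.

Emit:
{"api": "apply_moves", "payload": {
  "motion": "0 0 -5 0 0 0 3.5;0 0 -5 0 0 0 3.5;0 0 -5 0 0 0 3.5;0 0 -2.4 0 0 0 3.5;0 0 -0.9 0 0 0 3.5;0 0 -0.3 0 0 0 3.5;0 0 -0.2 0 0 0 3.5;0 0 0 0 0 0 3.5"
}}

```text
time: 20.4
tool_pos: [0.4953, -0.2208, 0.0325]
eef_rot: [[-0.999, 0.051, 0.001], [0.051, 0.999, -0.001], [-0.001, -0.0, -1.0]]
force: [-0.7, 0.6, -0.2]
opening: 0.0445
grasp_force: 20.0
```

Emit:
{"api": "apply_moves", "payload": {
  "motion": "0 0 0 0 0 0 3.5;0 0 0 0 0 0 3.5;0 0 0 0 0 0 7;0 0 0 0 0 0 7;0 0 0 0 0 0 7;0 0 1 0 0 0 7;0 0 4 0 0 0 7;0 0 5 0 0 0 7"
}}

```text
time: 21.4
tool_pos: [0.4943, -0.2204, 0.1328]
eef_rot: [[-0.999, 0.051, -0.001], [0.051, 0.999, 0.001], [0.001, 0.001, -1.0]]
force: [1.6, -0.6, 0.4]
opening: 0.0699
grasp_force: 0.0
```

Emit:
{"api": "apply_moves", "payload": {
  "motion": "0 2 5 0 0 0 8;0 4.5 4 0 0 0 9;0 5 0 0 0 0 9;0 5 0 0 0 0 9;0 5 0 0 0 0 9;0 5 0 0 0 0 9;0 5 0 0 0 0 9;0 5 0 0 0 0 9"
}}

```text
time: 22.4
tool_pos: [0.4946, 0.146, 0.2226]
eef_rot: [[-0.999, 0.051, 0.001], [0.051, 0.999, 0.0], [-0.001, 0.0, -1.0]]
force: [0.6, -0.3, 0.2]
opening: 0.0901
grasp_force: 0.0
```

Emit:
{"api": "apply_moves", "payload": {
  "motion": "-2 5 0 0 0 -5 9;-3 5 0 0 0 -5 9;-2 5.4 0 0 0 -4 9;0 0 -3 0 0 0 9;0 0 -3 0 0 0 9;0 0 0 0 0 0 9;0 0 0 0 0 0 9;0 0 0 0 0 0 9"
}}

```text
time: 23.4
tool_pos: [0.4256, 0.2986, 0.1632]
eef_rot: [[-0.956, 0.292, 0.002], [0.292, 0.956, 0.001], [-0.001, 0.002, -1.0]]
force: [0.8, -0.3, -0.5]
opening: 0.0902
grasp_force: 0.0
```

Run:
```python
from h import *
c=capture("scene")
a=cv2.resize(c["img"][185:220,135:185,::-1],None,fx=10,fy=10,interpolation=cv2.INTER_CUBIC)
b=cv2.resize(c["img"][240:365,255:380,::-1],None,fx=4,fy=4);f=np.zeros((500,1000,3),np.uint8);f[:350,:500]=a;f[:,500:]=b
cv2.imwrite("pics/g.png",cv2.resize(f,(800,400)))
```

```text
(no output)
```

View pics/g.png

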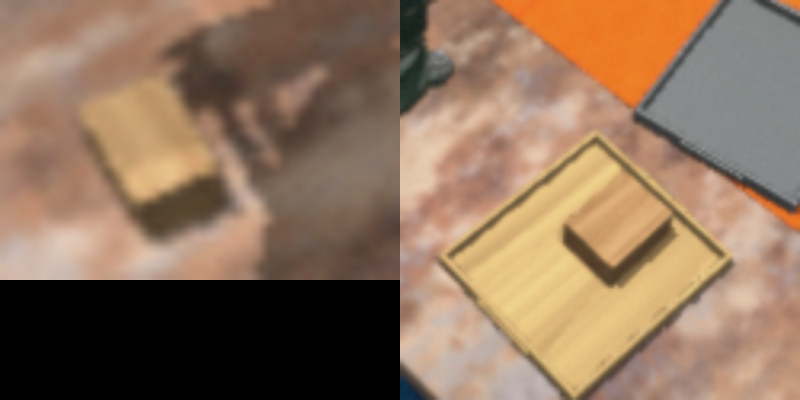

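The large offcut lies in the wooden tray at (615,230). The small offcut's top corners are at about (80,110), (165,75), (220,170), (135,205) in the left panel.

Run:
```python
from h import *
c=pickle.load(open("scene.pkl","rb"))
P=ray(c,np.array([(80,110),(165,75),(220,170),(135,205)])/8+[135,185]-.45,.022)*1000
print(P.round(),P.mean(0),cv2.minAreaRect(P.astype(np.float32)))
```

```text
[[414. 325.]
 [443. 318.]
 [431. 271.]
 [402. 278.]] [422.51114323 297.91476145] ((422.664306640625, 297.81768798828125), (48.956268310546875, 30.06505584716797), 75.90409088134766)
```

Emit:
{"api": "apply_moves", "payload": {
  "motion": "-0.2 0.1 -4 0 0 2 9;0 0 -4 0 0 0 9;0 0 -3 0 0 0 9;0 0 -2 0 0 0 9;0 0 -0.9 0 0 0 9;0 0 0 0 0 0 9;0 0 0 0 0 0 4;0 0 0 0 0 0 4"
}}

```text
time: 24.45
tool_pos: [0.4232, 0.2996, 0.0236]
eef_rot: [[-0.966, 0.258, 0.001], [0.258, 0.966, 0.001], [-0.001, 0.001, -1.0]]
force: [-0.8, 0.1, 0.1]
opening: 0.0732
grasp_force: 0.0
```

Emit:
{"api": "apply_moves", "payload": {
  "motion": "0 0 0 0 0 0 4;0 0 0 0 0 0 4;0 0 0 0 0 0 4;0 0 0 0 0 0 4;0 0 0 0 0 0 4;0 0 0 0 0 0 4;0 0 0 0 0 0 4;0 0 0 0 0 0 4"
}}

```text
time: 25.45
tool_pos: [0.4229, 0.2994, 0.0229]
eef_rot: [[-0.966, 0.258, 0.0], [0.258, 0.966, 0.0], [-0.0, 0.0, -1.0]]
force: [-1.1, -0.3, 5.7]
opening: 0.0499
grasp_force: 20.0
```

Emit:
{"api": "apply_moves", "payload": {
  "motion": "0 0 3 0 0 0 4;0 0 5 0 0 0 4;1 0 5 0 0 0 4;1.5 0 5 0 0 0 4;2.5 -4 2 0 0 4 4;2.5 -5 0 0 0 4 4;0 -5 0 0 0 4 4;0 -5 0 0 0 0 4"
}}

```text
time: 26.45
tool_pos: [0.4976, 0.1077, 0.2226]
eef_rot: [[-0.999, 0.05, -0.0], [0.05, 0.999, -0.0], [0.0, -0.0, -1.0]]
force: [1.1, 0.1, -1.2]
opening: 0.0496
grasp_force: 20.0
```

Emit:
{"api": "apply_moves", "payload": {
  "motion": "0 -5 0 0 0 0 4;0 -5 0 0 0 0 4;0 -5 0 0 0 0 4;0 -5 0 0 0 0 4;-1 -5 0 0 0 0 4;-2.5 -4.5 0 0 0 0 4;-2.5 -3.1 0 0 0 0 4;-1.8 0 0 0 0 0 4"
}}

```text
time: 27.45
tool_pos: [0.4186, -0.2179, 0.2226]
eef_rot: [[-0.999, 0.054, -0.0], [0.054, 0.999, 0.0], [0.0, 0.0, -1.0]]
force: [-0.6, 0.6, -0.9]
opening: 0.05
grasp_force: 20.0
```

Emit:
{"api": "apply_moves", "payload": {
  "motion": "0 0 0 0 0 0 4;0 0 -4 0 0 0 4;0 0 -5 0 0 0 4;0 0 -4 0 0 0 4;0 0 -3 0 0 0 4;0 0 -2 0 0 0 4;0 0 0 0 0 0 4;0 0 0 0 0 0 4"
}}

```text
time: 28.45
tool_pos: [0.4206, -0.2164, 0.0434]
eef_rot: [[-0.999, 0.051, 0.001], [0.051, 0.999, -0.0], [-0.001, -0.0, -1.0]]
force: [-0.3, -0.5, -1.0]
opening: 0.05
grasp_force: 20.0
```

Target z is 0.028.

Emit:
{"api": "apply_moves", "payload": {
  "motion": "0 0 -1 0 0 0 4;0 0 -0.3 0 0 0 4;0 0 -0.2 0 0 0 4;0 0 0 0 0 0 4;0 0 0 0 0 0 4;0 0 0 0 0 0 7.5;0 0 0 0 0 0 7.5;0 0 0 0 0 0 7.5"
}}

```text
time: 29.45
tool_pos: [0.4198, -0.2167, 0.0278]
eef_rot: [[-0.999, 0.051, 0.0], [0.051, 0.999, -0.0], [-0.0, -0.0, -1.0]]
force: [0.6, 0.0, 0.0]
opening: 0.0742
grasp_force: 0.0
```

Emit:
{"api": "apply_moves", "payload": {
  "motion": "0 0 1 0 0 0 7.5;0 0 4 0 0 0 7.5;2 2 5 0 0 0 9;3 4 5 0 0 0 9;3 5 4 0 0 0 9;1 5 0 0 0 0 9;0 5 0 0 0 0 9;0 5 0 0 0 0 9"
}}

```text
time: 30.45
tool_pos: [0.5027, 0.0345, 0.2082]
eef_rot: [[-0.999, 0.052, 0.001], [0.052, 0.999, 0.0], [-0.001, 0.0, -1.0]]
force: [0.2, -0.3, -0.1]
opening: 0.09
grasp_force: 0.0
```

Run:
```python
from h import *
c=capture("scene");t=capture("top")
b=cv2.resize(c["img"][250:370,250:370,::-1],(480,480));u=pickle.load(open("scene.pkl","rb"))
a=cv2.resize(u["img"][195:230,200:240,::-1],None,fx=8,fy=8,interpolation=cv2.INTER_CUBIC);f=np.zeros((480,800,3),np.uint8);f[:280,:320]=a;f[:,320:]=b
cv2.imwrite("pics/i.png",f)
```

```text
(no output)
```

View pics/i.png

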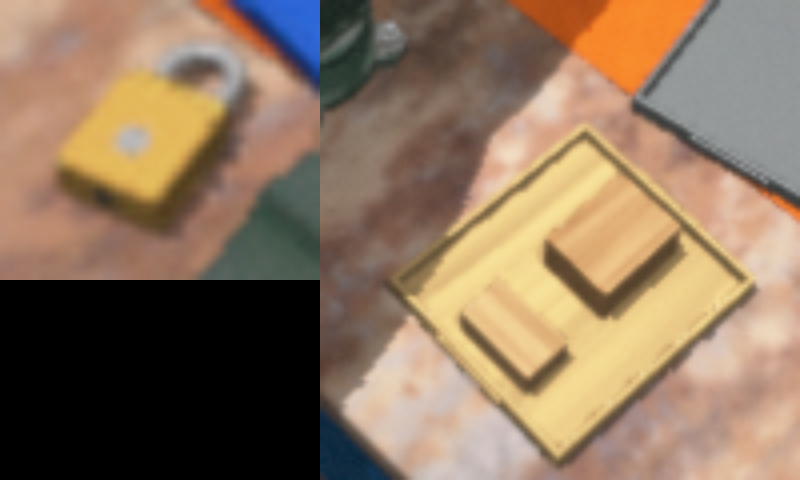

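Both offcuts lie flat inside the wooden tray, at (515,335) and (612,240). In the left panel the padlock body is centred at about (145,135) with its shackle toward (215,70). I'll go above the padlock.

Emit:
{"api": "apply_moves", "payload": {
  "motion": "0.5 4 0 0 0 6.5 9;0.5 4 0 0 0 6.5 9;0.5 3.9 0 0 0 6.5 9;0 0 -4 0 0 0 9;0 0 -4 0 0 0 9;0 0 -4 0 0 0 9;0 0 0 0 0 0 9;0 0 0 0 0 0 9"
}}

```text
time: 31.55
tool_pos: [0.5186, 0.1517, 0.0888]
eef_rot: [[-0.959, -0.285, 0.001], [-0.285, 0.959, 0.0], [-0.001, -0.0, -1.0]]
force: [0.1, 0.6, -0.4]
opening: 0.0901
grasp_force: 0.0
```

Run:
```python
from h import *
u=pickle.load(open("scene.pkl","rb"))
P=ray(u,np.array([(130,72),(228,105),(165,200),(62,160)])/8+[200,195]-.45,.02)*1000
print(P.round(),P.mean(0),cv2.minAreaRect(P.astype(np.float32)))
```

```text
[[535. 178.]
 [548. 144.]
 [507. 129.]
 [495. 165.]] [521.55900178 153.7462428 ] ((521.1563720703125, 154.15359497070312), (43.779640197753906, 38.13933563232422), 20.56777000427246)
```

Emit:
{"api": "apply_moves", "payload": {
  "motion": "0 0.3 -2 0 0 1.5 9;0 0 -2 0 0 0 9;0 0 -1.6 0 0 0 9;0 0 -0.9 0 0 0 9;0 0 0 0 0 0 9;0 0 0 0 0 0 9;0 0 0 0 0 0 3;0 0 0 0 0 0 3"
}}

```text
time: 32.55
tool_pos: [0.518, 0.1549, 0.0227]
eef_rot: [[-0.951, -0.31, 0.001], [-0.31, 0.951, 0.0], [-0.001, -0.0, -1.0]]
force: [0.5, 0.2, -0.2]
opening: 0.073
grasp_force: 0.0
```

Emit:
{"api": "apply_moves", "payload": {
  "motion": "0 0 0 0 0 0 3;0 0 0 0 0 0 3;0 0 0 0 0 0 3;0 0 0 0 0 0 3;0 0 0 0 0 0 3;0 0 0 0 0 0 3;0 0 0 0 0 0 3;0 0 0 0 0 0 3",
  "squeeze": 25
}}

```text
time: 33.55
tool_pos: [0.5178, 0.1549, 0.0223]
eef_rot: [[-0.951, -0.31, -0.0], [-0.31, 0.951, -0.0], [0.0, 0.0, -1.0]]
force: [-0.6, 1.0, 0.5]
opening: 0.0395
grasp_force: 25.0
```

Emit:
{"api": "apply_moves", "payload": {
  "motion": "0 0 3 0 0 0 3;0 0 5 0 0 0 3;0 0 5 0 0 0 3;0 0 5 0 0 0 3;1 -3 2 0 0 -5 3;1.5 -5 0 0 0 -5 3;1.5 -5 0 0 0 0 3;1.5 -5 0 0 0 0 3"
}}

```text
time: 34.55
tool_pos: [0.573, -0.0268, 0.2224]
eef_rot: [[-0.99, -0.14, 0.0], [-0.14, 0.99, -0.0], [-0.0, -0.0, -1.0]]
force: [1.1, -0.1, -1.2]
opening: 0.0401
grasp_force: 25.0
```

Emit:
{"api": "apply_moves", "payload": {
  "motion": "1.5 -5 0 0 0 0 3;1.5 -5 0 0 0 0 3;1.8 -5 0 0 0 0 3;2 -4.9 0 0 0 0 3;0 0 0 0 0 0 3;0 0 -4 0 0 0 3;0 0 -4 0 0 0 3;0 0 0 0 0 0 3"
}}

```text
time: 35.55
tool_pos: [0.6387, -0.2227, 0.1395]
eef_rot: [[-0.99, -0.14, -0.005], [-0.14, 0.99, 0.002], [0.005, 0.003, -1.0]]
force: [0.4, 0.3, -0.7]
opening: 0.0401
grasp_force: 25.0
```

Run:
```python
from h import *
c=capture("scene");p=proj(c,[.64,-.224,.08])[0].astype(int)
x,y=p[0]-80,p[1]-70;cv2.imwrite("pics/j.png",cv2.resize(c["img"][y:y+130,x:x+170,::-1],None,fx=4,fy=4))
```

View pics/j.png

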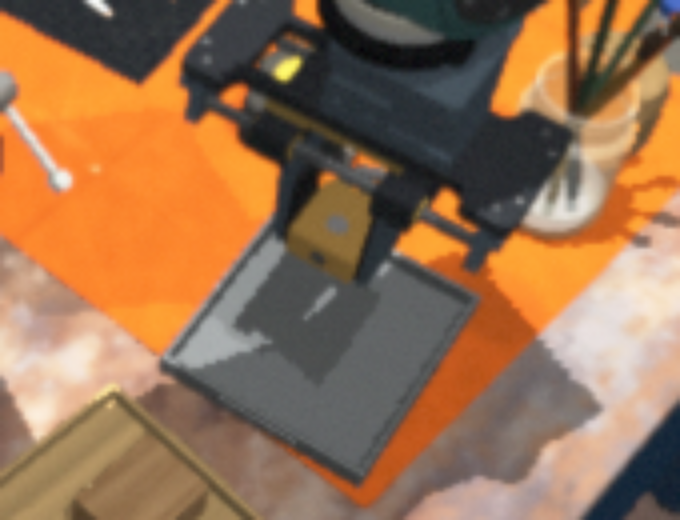

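The padlock is held flat at (330,230), above the grey tray.

Emit:
{"api": "apply_moves", "payload": {
  "motion": "0 0 -4 0 0 0 3;0 0 -3.5 0 0 0 3;0 0 -2 0 0 0 3;0 0 -1 0 0 0 3;0 0 -0.4 0 0 0 3;0 0 0 0 0 0 3;0 0 0 0 0 0 3;0 0 0 0 0 0 3"
}}

```text
time: 36.6
tool_pos: [0.6411, -0.2242, 0.0339]
eef_rot: [[-0.99, -0.14, 0.001], [-0.14, 0.99, -0.0], [-0.001, -0.0, -1.0]]
force: [-1.0, -0.5, -1.4]
opening: 0.0398
grasp_force: 25.0
```

Emit:
{"api": "apply_moves", "payload": {
  "motion": "0 0 -0.3 0 0 0 3;0 0 -0.2 0 0 0 3;0 0 -0.1 0 0 0 3;0 0 0 0 0 0 3;0 0 0 0 0 0 3;0 0 0 0 0 0 6.5;0 0 0 0 0 0 6.5;0 0 0 0 0 0 6.5"
}}

```text
time: 37.6
tool_pos: [0.6409, -0.2241, 0.0273]
eef_rot: [[-0.99, -0.14, 0.0], [-0.14, 0.99, -0.0], [-0.0, -0.0, -1.0]]
force: [-0.6, 0.3, 0.3]
opening: 0.0644
grasp_force: 0.0
```

Emit:
{"api": "apply_moves", "payload": {
  "motion": "0 0 1 0 0 0 6.5;0 0 4 0 0 0 6.5;0 0 5 0 0 0 6.5;0 0 5 0 0 0 6.5;0 3 4 0 0 0 9;0 5 0 0 0 0 9;0 5 0 0 0 0 9;0 5 0 0 0 0 9"
}}

```text
time: 38.6
tool_pos: [0.6407, -0.0427, 0.2183]
eef_rot: [[-0.99, -0.14, 0.001], [-0.14, 0.99, -0.0], [-0.001, -0.0, -1.0]]
force: [0.9, -0.4, 0.2]
opening: 0.0901
grasp_force: 0.0
```

Emit:
{"api": "apply_moves", "payload": {
  "motion": "0 5 0 0 0 0 9;0 5 0 0 0 0 9;0 5 0 0 0 0 9;0 5 0 0 0 0 9;0 5 0 0 0 0 9;0 5 0 0 0 0 9;0 5 0 0 0 0 9;0 0 0 0 0 0 9"
}}

```text
time: 39.6
tool_pos: [0.6405, 0.3088, 0.218]
eef_rot: [[-0.99, -0.143, 0.001], [-0.143, 0.99, 0.001], [-0.001, 0.0, -1.0]]
force: [-1.1, -1.2, -0.8]
opening: 0.0901
grasp_force: 0.0
```

Run:
```python
from h import *
for n in("scene","top"):
    c=capture(n);cv2.imwrite(f"pics/{n}9.png",c["img"][:,:,::-1])
a=cv2.imread("pics/scene9.png")[130:370,190:420];b=cv2.imread("pics/top9.png")[120:270,180:380]
cv2.imwrite("pics/z.png",np.hstack([cv2.resize(a,(440,460)),cv2.resize(b,(360,460))]))
```

```text
(no output)
```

View pics/z.png

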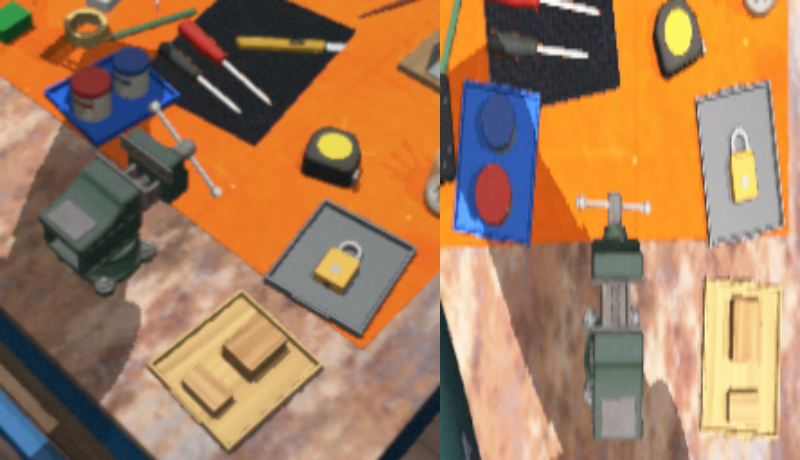

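All five things sit flat and well inside their trays: pots at (495,125) and (493,193), padlock at (743,172), offcuts at (745,327) and (743,405). The tape measure and masking tape have not moved.

```bash
python3 -c "
from bench import hand_in;print(hand_in())"
```

```text
the job is handed in; nothing more can be done
None
```

I handed the job in at about 40 s: both pots stand upright in the blue tray, both offcuts lie flat in the wooden tray, the padlock lies flat in the grey tray, and the tape measure and masking tape are still where they were.

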